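# Turn the collecting bowl under the juicer's spout and start the juicer

## Task

Push the finger pegs on the rim of the carousel to turn it until the glass bowl stands centrally under the juicer's spout, without touching, lifting or tipping the things that stand on it, and let it come to rest. Then press the juicer's dome all the way down and let it spring back up. Leave the jug alone, and press the dome only once the bowl is in place.

Things in the scene. Friction and masses are not known exactly. Their poses are not given: they have to be found in the camera images.
- platter: round wooden carousel top, 340 mm across, 16 mm thick, upper face 32 mm above the worktop. Origin: centre of its underside, on its axis; its frame turns with it (z up). Six upright dark wooden finger pegs, 14 mm thick, 46 mm tall (tops 78 mm above the worktop), stand on it 155 mm from the axis, at 0, 60, 120, 180, 240 and 300 degrees from its x axis.
- carousel: fixed round steel foot under the carousel top, 170 mm across; origin: centre of its underside, on the turning axis. The top turns on it either way, over a full turn and more, with light friction: about 1 N at a peg moves it, and it stops at once when no longer pushed. Bowl, cup, funnel and jar stand loose on the top, one at each quarter turn, centres about 85 mm from the axis.
- bowl: glass collecting bowl, the widest and lowest of the four things on the carousel, 96 mm across the rim and 50 mm tall, open on top; origin: centre of its underside, on the carousel's upper face. The thing to bring under the spout.
- cup: plain aluminium measuring cup without a handle, 68 mm across and 65 mm tall, on the carousel; origin: centre of its underside. It starts nearest to the spout.
- funnel: stainless steel funnel standing on its 84 mm wide mouth with its stem up, 80 mm tall, on the carousel; origin: centre of its underside.
- jar: closed ceramic jar with a steel lid, 62 mm across and 70 mm tall, on the carousel; origin: centre of its underside.
- jug: ceramic jug with a wooden twist cap and a handle on its own +y side, 104 mm wide (136 mm with its handle) and 152 mm tall, standing on the worktop on the juicer's other side; origin: centre of its underside. To be left alone.
- juicer: electric juicer fixed on the worktop beside the carousel, a white round housing 156 mm across at the foot, 120 mm at the top and 191 mm tall, with a grey dome button on top. A steel chute 24 mm thick runs from it along its own -y axis over the carousel. Origin: centre of its underside; z up.
- spout_tip (a point): lower end of the spout at the end of the chute: centre of its opening, 130 mm above the worktop and 85 mm from the carousel's axis, directly over the circle of the bowl's centre. The chute's top is 180 mm above the worktop at most.
- dome_top (a point): topmost point of the juicer's round dome button (84 mm across, 37 mm tall), 240 mm above the worktop when up; moves with the dome
- dome (a joint): travel of the dome button in m: 0 up, 0.010 fully down; a spring pushes it back up; pressing straight down takes about 2 N at first and 7 N at the bottom.
Not all that is in view belongs to the job. What is shaped like the cup but orange is not meant. Leave any purple look-alike of the bowl alone.

How it is judged:
By the outcome, as a careful person would: the job done as asked, in the order asked, and still so for the second after the job is handed in, with the robot touching nothing.
It also fails if it takes over 70 s, if anything falls off the work surface, if the arm or the gripper's body presses on something with over 40 N, if the wrist force passes 120 N, or if a joint passes its speed limit or range.

## Robot

A 6-joint arm with a two-finger parallel gripper is mounted at the origin on the work surface. World frame = base frame: x ahead of the robot, y to its left, z up, the work surface at z = 0. Lengths are in mm, angles in rad, forces in N, time in s.
With the tool pointing down it reaches from about 300 to 875 mm from the base axis. Payload 4.2 kg.
Tool frame: the origin (TCP) lies at the very end of the fingers, on their centre line; the grasp point (between the pads) lies 19 mm behind it; z points along the fingers, y is the direction in which the jaws open and shut (so a half turn about z gives the same grasp; the last joint's range is limited). The gripper opens to 85 mm and grips with 20 to 120 N. Pads are 22 mm wide; open, the fingers measure 114 mm over their backs; the gripper's body (76 mm by 85 mm) begins 54 mm behind the grasp point. The pads swing forward as they close: fully open they stand 13 mm farther back than shut.
Start: joints at [1.245, 0.32, 1.565, -0, 1.257, -0.02], TCP at [173.109, 548.338, 231.338] pointing down, gripper open.
Joint ranges: [-3.11, 3.11], [-0.84, 2.01], [0.21, 2.61], [-1.34, 4.49], [0.05, 2.63], [-2.56, 2.56]. Speed limits (rad/s): [2.57, 2.57, 3.14, 3.14, 3.14, 3.14].

## Interface

Orientations are given as a unit quaternion [x, y, z, w].
In Python, from workcell import arm gives the robot as it stands.
- The arm moves only by the tool carry_out, never from a script. Its argument "series" is a list of rows, each a list of 3 entries, a list of its own where there are three numbers: the opening, from -1 (shut) to 1 (fully open), then the shift along the tool's x, y, z in cm, then the turn, a rotation vector about the tool's x, y, z in degrees. A call has 1 to 20 rows; each row shifts and turns the commanded pose from where the row before left it, along the tool's axes as they then stand; what a row does not reach is not made up. A row lasts 1/10 s, in which the tool goes at most 50 mm and 8.59 degrees, less where a joint would pass 70% of its speed; a pose out of reach is approached as far as the arm can. A call is refused whole if a number of a shift passes 5 or a number of a turn 8.59, either way. A call with a gripper value outside its range is refused whole. The fingers move at their own pace and stop on an object; "newtons" is the grip in N (left out, the last holds). Time passes only in rows, so rows that do not move let the fingers close. It gives the time, the measured TCP pose, the force and the opening at its end, in the units of the state.
- arm.state(): the state, without advancing time (a new reading comes with each control period).
- arm.snapshot(name): name is "side" or "top"; returns (picture, depth): 400x640x3 uint8, red, green, blue; 400x640 float32, mm along the optical axis (not along the pixel's ray), 0 where there is no reading.
- arm.get_calibration(name): a dict with "vertical_fov" (degrees; the focal length in pixels is half the picture's height over the tangent of half this angle, whatever the lens; pixels are square), "cx", "cy" (the principal point, pixels), "cam_to_world" (4x4, takes a point from camera to world coordinates). Camera axes: x right, y up, looking along -z (the intrinsics and any distortion apply to the point x, -y, -z); pixel columns grow to the right and rows downward; lengths in mm; the calibration is good to about 2 mm. A picture is of the moment at which its call begins. get_calibration takes no time and is no camera call.
- arm.job_done(): hands the job in, once; it reports no verdict.
Trained networks look in the newest picture that a camera, given by its name, has taken for a name from the list of things; names that differ only in an ending like _2 or _b are one class to them, and where a whole thing is asked for, a point or a joint stands for the part that bears it (a point fixed in the world has none). Each returns a list of dicts, best first, with "conf" (0 to 1); they miss things now and then, are a little off and sometimes report something else, mostly with a low value. They report only what shows in the picture. A call takes as long as a camera call. They do not tell look-alikes from the thing itself.
- arm.boxes_of(camera, name): "rect" ([left, top, right, bottom] in pixels, round what is visible of it).
- arm.spot_point(camera, name): "centre" ([column, row] in pixels: a listed point, or the origin of a listed thing).
The state is a dict: "t": time; "joint_pos": joint angles; "qd": joint speeds; "effort": joint torques, N m; "position": TCP position; "ee_rot": TCP orientation; "contact_force": force on the tool from outside, world axes, zero at the start; "moment": the same for the moment, N m; "grip_width": finger opening in mm.
Only numpy, scipy, OpenCV 4.12 (cv2) and the standard library are available. Lean on these libraries where they do the work, as an engineer would, in place of code of your own. Each camera call takes 0.05 s, during which the arm holds its last target. There are 200 camera calls.

## Working session

There is one attempt and no reset: what is moved stays moved. The work goes in short steps, Python scripts to look and compute and a tool call to move; the robot and the scene stay as the last step left them, time stands still between calls to the robot, and variables do not carry over. Pictures are saved under pics/ and viewed, on a budget of 10 in all, crops included, one or two more only if the job needs it, and the job is handed in when it is done.

Besides the shell and the picture viewer there is one more tool, called as a command line: name --argument value ..., lists and objects as JSON in quotes. carry_out: Moves the arm, as the interface text tells. Its arguments: {"type":"object","properties":{"series":{"type":"array"},"newtons":{"type":"number"}},"required":["series"]}

```bash
mkdir -p pics; cat > h.py <<'E'
import numpy as np, cv2
from workcell import arm
def cal(n):
    c=arm.get_calibration(n); f=200/np.tan(np.radians(c["vertical_fov"])/2); return c,f
def world(n,px,d):
    c,f=cal(n); p=np.array([(px[0]-c["cx"])/f*d,-(px[1]-c["cy"])/f*d,-d,1]); return (np.array(c["cam_to_world"])@p)[:3]
def onz(n,px,z):
    a=world(n,px,1.); o=np.array(c0(n)); r=a-o; return o+r*(z-o[2])/r[2]
def c0(n): return np.array(cal(n)[0]["cam_to_world"])[:3,3]
def proj(n,p):
    c,f=cal(n); q=np.linalg.inv(np.array(c["cam_to_world"]))@np.r_[p,1]; return [c["cx"]-f*q[0]/q[2], c["cy"]+f*q[1]/q[2]]
E
python3 - <<'E'
from h import *
for n in("side","top"):
    im,d=arm.snapshot(n); np.save(n+".npy",d); cv2.imwrite(f"pics/{n}0.png",im[:,:,::-1]); print(arm.get_calibration(n))
    for k in("bowl","cup","funnel","jar","jug","juicer","platter","carousel"):
        print(n,k,[(np.round(b["rect"]).tolist(),b["conf"]) for b in arm.boxes_of(n,k)][:3],[(np.round(b["centre"]).tolist(),b["conf"]) for b in arm.spot_point(n,k)][:3])
    for k in("spout_tip","dome_top"): print(n,k,arm.spot_point(n,k)[:3])
s=arm.state();print(s)
E
```

```text
{'vertical_fov': 50.233333112500816, 'cx': 314.3837763778855, 'cy': 205.48874800265133, 'cam_to_world': array([[ 7.64535521e-01,  4.87834434e-01, -4.21311051e-01,
        -7.63532818e+01],
       [-6.44473384e-01,  5.90497619e-01, -4.85763954e-01,
        -6.12815505e+02],
       [ 1.18107886e-02,  6.42907556e-01,  7.65852714e-01,
         1.11046884e+03],
       [ 0.00000000e+00,  0.00000000e+00,  0.00000000e+00,
         1.00000000e+00]])}
side bowl [([435.0, 313.0, 472.0, 351.0], 0.85), ([338.0, 240.0, 372.0, 270.0], 0.74), ([284.0, 141.0, 352.0, 213.0], 0.46)] [([355.0, 264.0], 0.68), ([449.0, 339.0], 0.64), ([364.0, 243.0], 0.56)]
side cup [([298.0, 317.0, 329.0, 346.0], 0.94), ([332.0, 207.0, 347.0, 236.0], 0.65)] [([311.0, 337.0], 0.98), ([342.0, 228.0], 0.82)]
side funnel [([360.0, 198.0, 383.0, 228.0], 0.87)] [([373.0, 218.0], 0.9)]
side jar [([378.0, 231.0, 403.0, 256.0], 0.82)] [([389.0, 248.0], 0.64), ([372.0, 217.0], 0.46), ([364.0, 241.0], 0.35)]
side jug [([220.0, 131.0, 249.0, 178.0], 0.92)] [([240.0, 169.0], 0.88)]
side juicer [([283.0, 137.0, 352.0, 216.0], 0.88)] [
[... 1651 characters left out ...]
 'conf': 0.75}]
top dome_top []
{'t': 1.9, 'joint_pos': array([ 1.24502388e+00,  3.19611283e-01,  1.56446248e+00,  2.31202129e-06,
        1.25742683e+00, -1.99852486e-02]), 'qd': array([-0.00065344,  0.00046682, -0.00146616, -0.00060718, -0.0005553 ,
        0.00084991]), 'effort': array([-5.73618163e-04, -4.15410876e+01, -2.34417415e+01, -7.68924610e-05,
        4.32481183e-04, -6.96944454e-06]), 'position': array([173.098588  , 548.3520098 , 231.34604946]), 'ee_rot': array([1.52298960e-01, 9.88334470e-01, 4.55310093e-05, 6.83434386e-06]), 'contact_force': array([ 0.33680233, -0.49477899,  0.95721223]), 'moment': array([0.02005288, 0.0318724 , 0.03273519]), 'grip_width': 85.69776274538965}
```

View pics/top0.png

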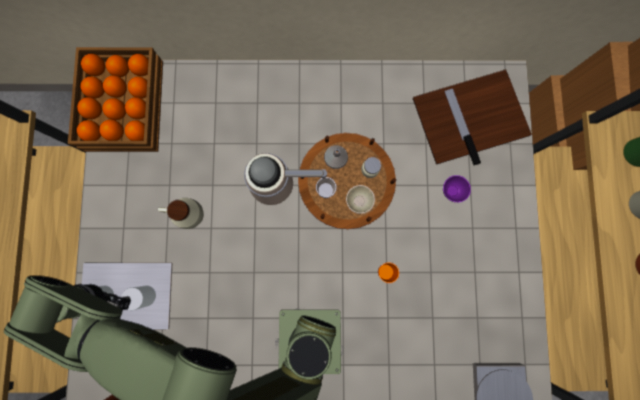

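View pics/side0.png

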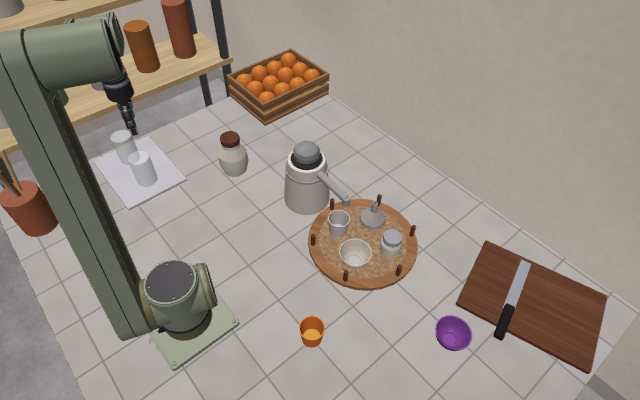

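The top view shows the platter centred near (347,180) with the clear glass bowl at (360,199). The cup is at (326,188), the funnel at (336,155) and the jar at (372,166), with the juicer dome at (265,172), the spout end at about (324,173) and the jug at (185,211). The bowl look-alike is purple at (456,189) and the cup look-alike is orange at (388,272). The one I want is the clear bowl on the carousel.

```bash
python3 - <<'E'
from h import *
im=cv2.imread("pics/top0.png"); d=np.load("top.npy"); c,f=cal("top"); M=np.array(c["cam_to_world"])
v,u=np.mgrid[0:400,0:640]; P=np.stack([(u-c["cx"])/f*d,-(v-c["cy"])/f*d,-d,np.ones_like(d)],-1)@M.T
P=P[...,:3]; np.save("P.npy",P)
# platter
sub=P[120:245,285:405]; z=sub[...,2]; m=(abs(z-32)<6); q=sub[m]
print("platter z",np.median(q[:,2]))
mask=np.zeros((400,640),np.uint8); mask[120:245,285:405]=((z>24)&(z<42))*255
pts=cv2.findNonZero(mask)
n,lab,st,ce=cv2.connectedComponentsWithStats(mask); k=1+np.argmax(st[1:,4])
pts=q[:,:2].astype(np.float32); ys,xs=np.where(lab==k); pts=P[ys,xs,:2].astype(np.float32)
print("circle",cv2.minEnclosingCircle(pts))
(cx,cy),_=cv2.minEnclosingCircle(pts)
# pegs: dark pixels on rim
g=im.max(2)
from scipy import ndimage as N
for zz in (55,):
  W=np.array([[onz("top",(x,y),zz)[:2] for x in range(285,405)] for y in range(120,245)])
  r=np.hypot(W[...,0]-cx,W[...,1]-cy); mk=(g[120:245,285:405]<75)&(r>130)&(r<185)
  L,nn=N.label(mk)
  for i in range(1,nn+1):
    yy,xx=np.where(L==i)
    if len(yy)<4: continue
    w=W[yy,xx].mean(0); print("peg",xx.mean()+285,yy.mean()+120,len(yy),w.round(1),np.hypot(*(w-[cx,cy])).round(1),np.degrees(np.arctan2(w[1]-cy,w[0]-cx)).round(1), P[yy+120,xx+285,2].max().round(1))
s=onz("top",(321.6,174.7),130); print("spout top",s, np.hypot(s[0]-cx,s[1]-cy)); print("spout side",onz("side",(344.7,202.1),130)); print("dome side",onz("side",(308.3,142.9),240))
for n,px,z in (("top",(356,200),32),("side",(355,264),32),("top",(326,192),32),("side",(342,228),32),("top",(334,156),32),("side",(389,248),32)): print(n,onz(n,px,z))
# juicer dome by depth, z>215
sub=P[140:215,235:300]; h=sub[sub[...,2]>205]; print("dome",h.mean(0),h.max(0),len(h), cv2.minEnclosingCircle(h[:,:2].astype(np.float32)))
# chute 150-190
sub=P[160:185,285:330]; h=sub[(sub[...,2]>120)&(sub[...,2]<195)]; print("chute",h.mean(0),h.min(0),h.max(0))
h=P[180:220,338:380]; h=h[(h[...,2]>70)&(h[...,2]<95)]; print("bowl rim",len(h),h.mean(0) if len(h) else'')
big=cv2.resize(im[115:245,230:410],None,fx=4.4,fy=4.4,interpolation=cv2.INTER_CUBIC); cv2.imwrite("pics/crop1.png",big)
E
```

```text
platter z 32.807774956922
circle ((541.6360473632812, -126.95880126953125), 169.9621124267578)Traceback (most recent call last):
  File "<stdin>", line 18, in <module>
  File "h.py", line 8, in onz
    a=world(n,px,1.); o=np.array(c0(n)); r=a-o; return o+r*(z-o[2])/r[2]
                                 ~~^^^
  File "h.py", line 9, in c0
    def c0(n): return np.array(cal(n)[0]["cam_to_world"])[:3,3]
                               ~~~^^^
  File "h.py", line 4, in cal
    c=arm.get_calibration(n); f=200/np.tan(np.radians(c["vertical_fov"])/2); return c,f
ValueError: time passes only in moves, steps and waits
```

```bash
sed -i 's/^def cal/import functools\n@functools.lru_cache\ndef cal/' h.py; cat > m.py <<'E'
from h import *
from scipy import ndimage as N
def pegs(im,cx,cy):
  g=im.max(2); out=[]
  W=np.array([[onz("top",(x,y),65)[:2] for x in range(285,405)] for y in range(120,245)])
  r=np.hypot(W[...,0]-cx,W[...,1]-cy); mk=(g[120:245,285:405]<75)&(r>135)&(r<182)
  L,nn=N.label(mk)
  for i in range(1,nn+1):
    yy,xx=np.where(L==i)
    if len(yy)<4: continue
    w=W[yy,xx].mean(0); print("peg",(xx.mean()+285).round(1),(yy.mean()+120).round(1),len(yy),w.round(1),np.hypot(*(w-[cx,cy])).round(1),np.degrees(np.arctan2(w[1]-cy,w[0]-cx)).round(1))
E
python3 - <<'E'
from m import *
im=cv2.imread("pics/top0.png"); P=np.load("P.npy"); cx,cy=541.6,-127
pegs(im,cx,cy)
s=onz("top",(321.6,174.7),130); print("spout top",s, np.hypot(s[0]-cx,s[1]-cy)); print("spout side",onz("side",(344.7,202.1),130)); print("dome side",onz("side",(308.3,142.9),240))
for n,px,z in (("top",(356,200),32),("side",(355,264),32),("top",(326,192),32),("side",(342,228),32),("top",(334,156),32),("side",(389,248),32)): print(n,onz(n,px,z))
sub=P[140:215,235:300]; h=sub[sub[...,2]>208]; print("dome",h.mean(0),h.max(0),len(h), cv2.minEnclosingCircle(h[:,:2].astype(np.float32)))
sub=P[160:185,285:330]; h=sub[(sub[...,2]>120)&(sub[...,2]<195)]; print("chute",h.mean(0),h.min(0),h.max(0))
h=P[180:220,338:380]; h=h[(h[...,2]>70)&(h[...,2]<95)]; print("bowl rim",len(h),h.mean(0) if len(h) else'')
big=cv2.resize(im[115:245,230:410],None,fx=4.4,fy=4.4,interpolation=cv2.INTER_CUBIC); cv2.imwrite("pics/crop1.png",big)
E
```

```text
peg 326.5 139.2 16 [675.  -56.7] 150.8 27.8
peg 371.4 141.6 17 [ 666.4 -210.2] 150.0 -33.7
peg 302.0 177.2 4 [542.6  26.5] 153.6 89.6
peg 392.3 181.1 15 [ 529.3 -278.1] 151.6 -94.6
peg 322.1 216.3 9 [410.1 -40.8] 157.2 146.8
peg 368.3 219.1 12 [ 400.7 -194.6] 156.3 -154.3
spout top [537.8499032  -38.55175048 130.        ] 88.52771356521421
spout side [542.33842947 -39.09566255 130.        ]
dome side [548.2455907  140.86473494 240.        ]
top [ 469.65327743 -157.87603231   32.        ]
side [ 463.81783664 -178.56633314   32.        ]
top [497.5462288 -55.0591836  32.       ]
side [524.36761321 -55.51695775  32.        ]
top [624.52131303 -83.50887963  32.        ]
side [ 583.37282017 -203.4848793    32.        ]
dome [521.09509344 129.88682206 277.31819175] [ 576.62426938  176.78472095 1409.76828609] 627 ((421.151611328125, 70.65221405029297), 173.31382751464844)
chute [536.51656769  17.46099466 164.50947836] [504.19057103 -52.46723347 125.92835551] [567.93964625  77.66885341 180.31583865]
bowl rim 198 [ 468.55417732 -170.99540175   79.45010885]
```

View pics/crop1.png

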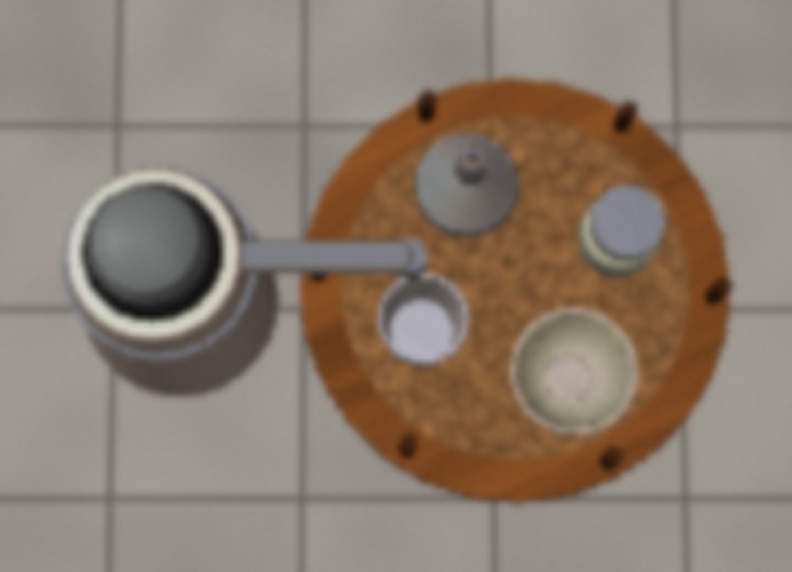

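The enlarged crop confirms the layout. The clear bowl's rim centre is at px (360.5,199.5), the spout end is at about (324.5,173), and the six pegs are visible. The bowl sits at about 211° and the spout at about 90°, so it needs roughly 120° clockwise, by pushing the peg at 265°.

```bash
python3 - <<'E'
from h import *
P=np.load("P.npy"); 
sub=P[140:215,235:300]; h=sub[(sub[...,2]>212)&(sub[...,2]<250)]; print("dome",h.max(0),len(h), cv2.minEnclosingCircle(h[:,:2].astype(np.float32)))
t=h[h[:,2]>235]; print("top cap",t.mean(0),len(t))
sub=P[160:185,290:332]; h=sub[(sub[...,2]>150)&(sub[...,2]<185)]; 
for lo in range(-60,60,15):
    q=h[(h[:,1]>lo)&(h[:,1]<lo+15)]; print(lo,len(q),q.mean(0) if len(q) else '')
b=onz("top",(360.5,199.5),82);print("bowl",b)
ax=np.array([541,-127]); print(np.degrees(np.arctan2(b[1]-ax[1],b[0]-ax[0])),np.hypot(*(b[:2]-ax)))
# platter least squares circle per edge
E
```

```text
dome [576.62426938 176.78472095 245.53678596] 597 ((534.6027221679688, 137.74266052246094), 42.035362243652344)
top cap [533.6951355  138.18567437 238.44412827] 258
-60 18 [539.67007646 -48.18991636 155.25328625]
-45 32 [538.7372068  -37.59128415 159.69614269]
-30 39 [537.88698191 -23.47800025 162.36002755]
-15 39 [538.14472045  -8.13883538 163.09872518]
0 40 [537.42945495   7.62625993 165.90916067]
15 40 [537.05955337  23.18855199 167.69836446]
30 38 [536.54296465  38.34157916 170.18979039]
45 34 [536.47533254  52.19553304 170.53855386]
bowl [ 464.14754781 -167.72038093   82.        ]
-152.08305680485896 86.97383991600267
```

carry_out --series '[[-1,[0,0,-3],[0,0,0]],[-1,[0,0,-3],[0,0,0]],[-1,[-1,-4,-1],[0,0,-3]],[-1,[-1,-4,0],[0,0,-3]],[-1,[-1,-4,0],[0,0,-3]]]'

```text
t: 2.4
position: [171.8, 423.6, 301.6]
ee_rot: [0.073, 0.997, 0.0, 0.0]
contact_force: [0.1, -0.2, -0.4]
grip_width: 12.3
```

carry_out --series '[[-1,[0,0,0],[0,0,-7.7]],[-1,[0,0,0],[0,0,-7.7]],[-1,[-1.76,-4.42,0],[0,0,0]],[-1,[-1.76,-4.42,0],[0,0,0]],[-1,[-1.76,-4.42,0],[0,0,0]],[-1,[-1.76,-4.42,0],[0,0,0]],[-1,[-1.76,-4.42,0],[0,0,0]],[-1,[-1.76,-4.42,0],[0,0,0]],[-1,[-1.76,-4.42,0],[0,0,0]],[-1,[-1.76,-4.42,0],[0,0,0]],[-1,[-1.76,-4.42,0],[0,0,0]],[-1,[-1.76,-4.42,0],[0,0,0]],[-1,[-1.76,-4.42,0],[0,0,0]],[-1,[-1.76,-4.42,0],[0,0,0]],[-1,[-1.76,-4.42,0],[0,0,0]],[-1,[-1.76,-4.42,0],[0,0,0]],[-1,[-1.76,-4.42,0],[0,0,0]],[-1,[-1.76,-4.42,0],[0,0,0]],[-1,[-1.76,-4.42,0],[0,0,0]],[-1,[0,0,0],[0,0,0]]]'

```text
t: 4.4
position: [560.9, -290.2, 298.9]
ee_rot: [-0.058, 0.998, -0.001, -0.001]
contact_force: [-0.2, 1.1, -0.4]
grip_width: -0.2
```

```bash
python3 - <<'E'
from h import *
s=arm.state(); print(s["joint_pos"],s["position"],s["ee_rot"],s["grip_width"])
im,d=arm.snapshot("side"); cv2.imwrite("pics/side1.png",cv2.resize(im[120:340,240:520,::-1],None,fx=2.7,fy=2.7))
E
```

```text
[-4.95036492e-01  3.81038585e-01  1.30378437e+00 -1.43858051e-03
  1.45707300e+00 -2.18171471e+00] [ 560.85690233 -290.24073373  298.87331178] [-5.79901115e-02  9.98316890e-01 -5.28475766e-04 -5.04390135e-04] -0.21656296316195406
```

View pics/side1.png

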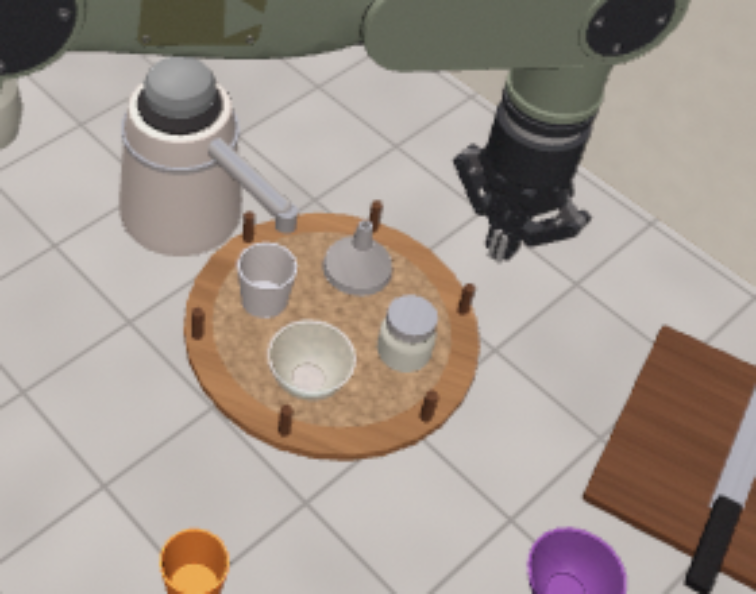

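The side crop shows the shut gripper in the air right of the carousel, fingertip at about (500,250), with knuckles bulging along the jaw axis. The purple bowl is at (577,565) and the orange cup at (195,570), both clear of the work area. I'll measure the gripper's profile from depth.

```bash
python3 - <<'E'
from h import *
s=arm.state(); p=s["position"]
for n in("side","top"):
    im,d=arm.snapshot(n); c,f=cal(n); v,u=np.mgrid[0:400,0:640]
    P=(np.stack([(u-c["cx"])/f*d,-(v-c["cy"])/f*d,-d,np.ones_like(d)],-1)@np.array(c["cam_to_world"]).T)[...,:3][d>0]
    q=P-p; q=q[(np.hypot(q[:,0],q[:,1])<120)&(q[:,2]>-10)&(q[:,2]<150)]
    a=np.radians(97); Y=q[:,0]*np.cos(a)+q[:,1]*np.sin(a); X=-q[:,0]*np.sin(a)+q[:,1]*np.cos(a)
    for h in range(-10,140,10):
        m=(q[:,2]>=h)&(q[:,2]<h+10)
        if m.sum(): print(n,h,m.sum(),"Y",Y[m].min().round(),Y[m].max().round(),"X",X[m].min().round(),X[m].max().round())
E
```

```text
side 0 19 Y -13.0 11.0 X 2.0 11.0
side 10 38 Y -14.0 13.0 X -7.0 12.0
side 20 35 Y -14.0 14.0 X -4.0 11.0
side 30 26 Y -14.0 14.0 X 3.0 12.0
side 40 60 Y -33.0 33.0 X -13.0 13.0
side 50 140 Y -43.0 39.0 X -11.0 14.0
side 60 80 Y -46.0 48.0 X -12.0 16.0
side 70 115 Y -56.0 55.0 X -6.0 18.0
side 80 156 Y -61.0 61.0 X -14.0 17.0
side 90 193 Y -61.0 60.0 X -14.0 20.0
side 100 119 Y -46.0 46.0 X -8.0 20.0
side 110 44 Y -41.0 40.0 X -8.0 12.0
side 120 25 Y -38.0 4.0 X -6.0 35.0
side 130 107 Y -38.0 33.0 X -7.0 38.0
top 0 2 Y -2.0 1.0 X 12.0 12.0
top 10 9 Y -9.0 17.0 X 6.0 12.0
top 20 6 Y 1.0 15.0 X 8.0 12.0
top 30 5 Y -1.0 17.0 X 7.0 12.0
top 40 5 Y 11.0 21.0 X 8.0 14.0
top 50 11 Y 1.0 29.0 X 5.0 14.0
top 60 1 Y 19.0 19.0 X 16.0 16.0
top 70 7 Y -49.0 20.0 X 12.0 18.0
top 80 12 Y -53.0 64.0 X -11.0 17.0
top 90 37 Y -57.0 65.0 X -12.0 20.0
top 100 3 Y 22.0 32.0 X 11.0 19.0
top 130 21 Y -12.0 37.0 X 16.0 39.0
```

carry_out --series '[[-1,[0,0.1,4.5],[0,0,0]],[-1,[0,0.1,4.5],[0,0,0]],[-1,[0,0,4.5],[0,0,0]],[-1,[0,0,4.5],[0,0,0]],[-1,[0,0,3.5],[0,0,0]],[-1,[0,0,2.4],[0,0,0]],[-1,[0,0,1],[0,0,0]],[-1,[0,0,0],[0,0,0]]]'

```text
t: 5.35
position: [558.2, -282.1, 52.0]
ee_rot: [-0.061, 0.998, 0.001, -0.001]
contact_force: [-0.0, 0.1, 0.0]
grip_width: -0.2
```

carry_out --series '[[-1,[0.42,0.01,0],[0,0,1.5]],[-1,[0.42,0.01,0],[0,0,1.5]],[-1,[0.42,0.01,0],[0,0,1.5]],[-1,[0.42,0.01,0],[0,0,1.5]],[-1,[0.85,0.02,0],[0,0,3]],[-1,[0.85,0.02,0],[0,0,3]],[-1,[0.85,0.02,0],[0,0,3]],[-1,[0.85,0.02,0],[0,0,3]],[-1,[0.85,0.02,0],[0,0,3]],[-1,[0.42,0.01,0],[0,0,1.5]],[-1,[0,0,0],[0,0,0]]]'

```text
t: 6.45
position: [495.2, -278.4, 52.5]
ee_rot: [0.136, 0.991, 0.0, -0.0]
contact_force: [-2.1, 0.4, 0.2]
grip_width: 0.1
```

```bash
cat > st.py <<'E'
from m import *
def st(ax=(541,-127)):
    s=arm.state(); p=s["position"]; q=s["ee_rot"]; w=p[:2]-ax
    print("t",s["t"],"p",p.round(1),"phi",np.degrees(np.arctan2(w[1],w[0])).round(1)%360,"r",np.hypot(*w).round(1),"psi+180",(2*np.degrees(np.arctan2(q[1],q[0]))-90)%360,"q6",s["joint_pos"][5].round(2),"F",s["contact_force"].round(1))
E
python3 - <<'E'
from st import *
st(); im,d=arm.snapshot("top"); im=im[:,:,::-1].copy(); cv2.imwrite("pics/t2.png",im); pegs(im,541,-127)
print([ (b["rect"],b["conf"]) for b in arm.boxes_of("top","bowl")])
cv2.imwrite("pics/t2c.png",cv2.resize(im[115:245,230:410],None,fx=4.4,fy=4.4,interpolation=cv2.INTER_CUBIC))
E
```

```text
t 6.45 p [ 495.2 -278.4   52.5] phi 253.2 r 158.2 psi+180 74.34676359724779 q6 -1.83 F [-2.1  0.4  0.2]
peg 342.0 135.0 13 [ 689.8 -109.9] 149.8 6.6
peg 383.4 153.0 13 [ 626.5 -250.2] 150.0 -55.2
peg 305.8 160.0 13 [602.2  13.7] 153.4 66.5
peg 390.8 171.5 42 [ 562.3 -273.7] 148.3 -81.7
peg 398.0 168.0 9 [ 574.3 -298.5] 174.7 -79.0
peg 395.4 173.4 5 [ 555.7 -289.2] 162.8 -84.8
peg 392.6 179.6 11 [ 534.2 -279.2] 152.4 -92.5
peg 398.2 180.4 25 [ 531.7 -298.1] 171.3 -93.1
peg 392.8 194.9 56 [ 482.1 -278.3] 162.4 -111.3
peg 373.6 215.0 87 [ 414.3 -212.4] 152.8 -146.0
peg 310.0 204.8 10 [448.9  -0.5] 156.5 126.1
peg 340.0 223.8 132 [ 385.  -100.3] 158.2 170.3
peg 351.9 223.9 8 [ 384.8 -139.6] 156.7 -175.4
[([443.0, 176.8, 470.5, 202.9], 0.7), ([334.9, 187.9, 365.6, 217.3], 0.66)]
```

View pics/t2c.png

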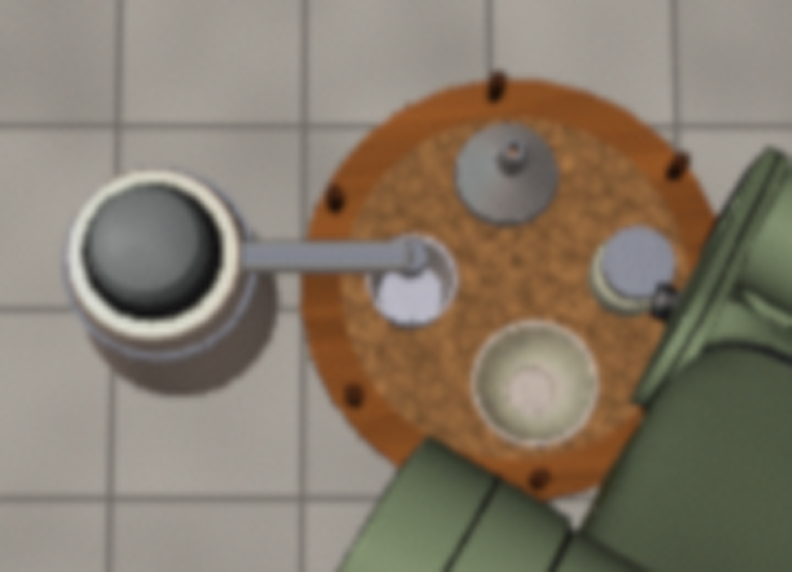

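The top crop shows the platter turned about 21° with everything still standing. The bowl is at crop (535,383), the cup is under the spout and the jar is undisturbed. I'll keep turning.

carry_out --series '[[-1,[0.42,-0.09,0],[0,0,1.5]],[-1,[0.85,-0.08,0],[0,0,3]],[-1,[0.85,-0.08,0],[0,0,3]],[-1,[0.85,0.02,0],[0,0,3]],[-1,[0.85,0.02,0],[0,0,3]],[-1,[0.85,0.02,0],[0,0,3]],[-1,[0.85,0.02,0],[0,0,3]],[-1,[0.85,0.02,0],[0,0,3]],[-1,[0.85,0.02,0],[0,0,3]],[-1,[0.85,0.02,0],[0,0,3]],[-1,[0.85,0.02,0],[0,0,3]],[-1,[0.85,0.02,0],[0,0,3]],[-1,[0.85,0.02,0],[0,0,3]],[-1,[0.85,0.02,0],[0,0,3]],[-1,[0.85,0.02,0],[0,0,3]],[-1,[0.42,0.01,0],[0,0,1.5]],[-1,[0,0,0],[0,0,0]]]'

```text
t: 8.25
position: [396.7, -204.4, 52.3]
ee_rot: [0.505, 0.863, -0.0, -0.0]
contact_force: [0.2, -0.3, -0.2]
grip_width: 0.0
```

```bash
python3 -c "
from st import *
st()"
```

```text
t 8.25 p [ 396.7 -204.4   52.3] phi 208.2 r 163.7 psi+180 29.375715830737533 q6 -1.01 F [ 0.2 -0.3 -0.2]
```

carry_out --series '[[-1,[0.42,0.1,0],[0,0,1.5]],[-1,[0.85,0.12,0],[0,0,3]],[-1,[0.85,0.02,0],[0,0,3]],[-1,[0.85,0.02,0],[0,0,3]],[-1,[0.85,0.02,0],[0,0,3]],[-1,[0.85,0.02,0],[0,0,3]],[-1,[0.85,0.02,0],[0,0,3]],[-1,[0.85,0.02,0],[0,0,3]],[-1,[0.85,0.02,0],[0,0,3]],[-1,[0.85,0.02,0],[0,0,3]],[-1,[0.85,0.02,0],[0,0,3]],[-1,[0.85,0.02,0],[0,0,3]],[-1,[0.85,0.02,0],[0,0,3]],[-1,[0.42,0.01,0],[0,0,1.5]],[-1,[0,0,0],[0,0,0]]]'

```text
t: 9.75
position: [380.3, -97.1, 52.3]
ee_rot: [0.764, 0.646, 0.0, 0.0]
contact_force: [-0.8, 0.5, -0.2]
grip_width: -0.2
```

```bash
python3 - <<'E'
from st import *
st(); im,d=arm.snapshot("top"); im=im[:,:,::-1].copy(); cv2.imwrite("pics/t3.png",im); pegs(im,541,-127)
print([ (b["rect"],b["conf"]) for b in arm.boxes_of("top","bowl")])
im2,_=arm.snapshot("side"); a=cv2.resize(im[115:245,250:410],(800,650),interpolation=cv2.INTER_CUBIC)[:600]
b=cv2.resize(im2[130:300,260:430,::-1],(400,400),interpolation=cv2.INTER_CUBIC)
a=cv2.resize(a,(400,300)); o=np.zeros((400,800,3),np.uint8); o[:300,:400]=a; o[:,400:]=b; cv2.imwrite("pics/t3c.png",o)
print([ (b["rect"],b["conf"]) for b in arm.boxes_of("side","bowl")])
E
```

```text
t 9.75 p [380.3 -97.1  52.3] phi 169.4 r 163.4 psi+180 350.4367629322172 q6 -0.11 F [-0.8  0.5 -0.2]
peg 360.1 136.8 14 [ 683.5 -171.7] 149.4 -17.4
peg 316.2 146.2 13 [650.3 -21.3] 152.0 44.0
peg 391.0 168.8 16 [ 571.7 -274.7] 150.9 -78.2
peg 302.8 188.7 12 [503.6  23.9] 155.5 103.9
peg 378.4 211.6 12 [ 425.8 -228.8] 153.7 -138.5
peg 325.3 218.7 33 [402.3 -51.3] 158.0 151.4
peg 366.8 220.9 35 [ 394.8 -189.4] 158.9 -156.9
peg 361.5 224.7 32 [ 382.2 -171.7] 165.0 -164.3
peg 337.3 229.0 48 [368.  -91.1] 176.7 168.3
[([310.2, 172.3, 338.6, 200.2], 0.89), ([442.8, 177.5, 470.8, 203.4], 0.78)]
[([437.1, 313.2, 473.3, 351.9], 0.86), ([332.3, 208.7, 353.6, 235.5], 0.81)]
```

View pics/t3c.png

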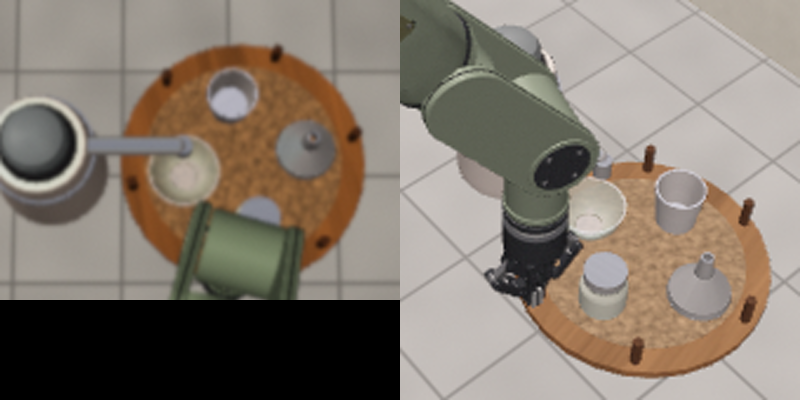

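The composite shows the bowl close to the spout but not there yet: spout tip at (185,145) and bowl centre at about (185,168) in the left panel. All four things are upright. I'll turn it 9° more, then measure.

carry_out --series '[[-1,[0.42,0.01,0],[0,0,1.5]],[-1,[0.57,0.02,0],[0,0,2]],[-1,[0.57,0.02,0],[0,0,2]],[-1,[0.57,0.02,0],[0,0,2]],[-1,[0.42,0.01,0],[0,0,1.5]],[-1,[0,0,0],[0,0,0]],[-1,[0,0,0],[0,0,0]]]'

```text
t: 10.65
position: [386.7, -72.8, 52.3]
ee_rot: [0.812, 0.584, 0.0, 0.0]
contact_force: [0.2, 0.4, 0.8]
grip_width: -0.2
```

```bash
cat > look.py <<'E'
from st import *
import sys
k=sys.argv[1]; st(); im,d=arm.snapshot("top"); im=im[:,:,::-1].copy(); cv2.imwrite(f"pics/t{k}.png",im); pegs(im,541,-127)
print([ (b["rect"],b["conf"]) for b in arm.boxes_of("top","bowl")],arm.spot_point("top","spout_tip")[:1])
im2,_=arm.snapshot("side"); im2=im2[:,:,::-1].copy()
print([ (b["rect"],b["conf"]) for b in arm.boxes_of("side","bowl")],arm.spot_point("side","spout_tip")[:1])
def view(n,im,x,y,w):
    S=400/w; M=np.float32([[S,0,-x*S],[0,S,-y*S]]); o=cv2.warpAffine(im,M,(400,400),flags=cv2.INTER_CUBIC)
    sp=np.array([539,-42])
    ring=np.array([proj(n,[sp[0]+48*np.cos(t),sp[1]+48*np.sin(t),82]) for t in np.linspace(0,6.28,25)])
    for r in (ring-[x,y])*S: cv2.circle(o,tuple(int(v) for v in r),1,(0,0,255),-1)
    r=(np.array(proj(n,[*sp,130]))-[x,y])*S; cv2.circle(o,tuple(int(v) for v in r),3,(255,0,0),-1)
    return o
cv2.imwrite(f"pics/c{k}.png",np.hstack([view("top",im,284,138,80),view("side",im2,300,170,80)]))
E
python3 look.py 4
```

```text
t 10.65 p [386.7 -72.8  52.3] phi 160.6 r 163.6 psi+180 341.41459916165263 q6 0.11 F [0.2 0.4 0.8]
peg 366.3 138.9 15 [ 675.9 -192.8] 150.1 -26.0
peg 321.6 142.1 15 [664.9 -39.9] 151.4 35.1
peg 392.5 175.2 13 [ 549.6 -279.1] 152.3 -86.8
peg 301.9 181.8 12 [526.9  26.8] 154.4 95.2
peg 316.5 212.5 30 [423.  -22.2] 157.8 138.4
peg 318.6 217.2 12 [407.1 -29.1] 165.9 143.8
peg 373.3 216.0 9 [ 411.  -211.5] 155.0 -147.0
peg 356.4 223.7 30 [ 385.5 -154.7] 157.9 -169.9
peg 350.7 226.1 46 [ 377.4 -135.6] 163.9 -177.0
peg 333.0 227.8 51 [371.9 -76.7] 176.4 163.4
[([443.9, 175.1, 468.8, 203.2], 0.63), ([299.4, 134.3, 399.2, 227.9], 0.6), ([306.3, 167.3, 336.4, 191.7], 0.59)] [{'centre': [321.7, 172.2], 'conf': 0.85}]
[([329.2, 206.3, 357.8, 232.5], 0.98), ([432.6, 315.7, 470.2, 351.3], 0.94), ([370.5, 236.6, 397.7, 271.1], 0.62)] [{'centre': [346.9, 201.5], 'conf': 0.58}]
```

View pics/c4.png

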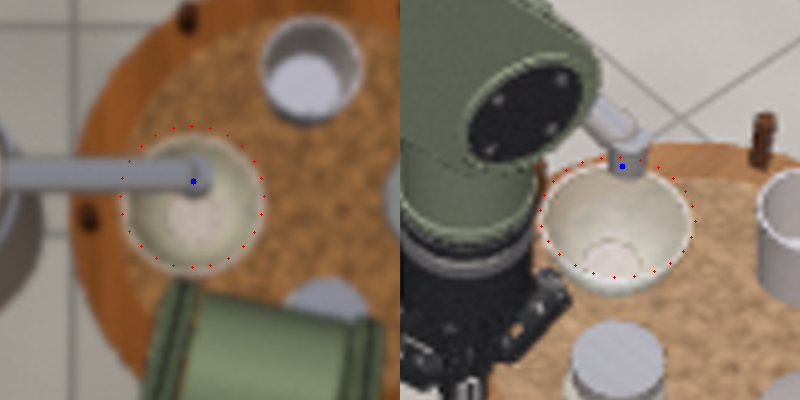

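The left panel shows the bowl centre at about (195,205) with the spout tip at (195,175), so it still needs about 5°. The right panel shows the same smaller offset. I'll turn it 4.8° more, back off, rise and recheck.

carry_out --series '[[-1,[0.34,0.01,0],[0,0,1.2]],[-1,[0.34,0.01,0],[0,0,1.2]],[-1,[0.34,0.01,0],[0,0,1.2]],[-1,[0.34,0.01,0],[0,0,1.2]],[-1,[0,0,0],[0,0,0]],[-1,[0,0,0],[0,0,0]],[-1,[-0.5,0,0],[0,0,0]],[-1,[-1,0,0],[0,0,0]],[-1,[0,0,-1],[0,0,0]],[-1,[0,0,-3],[0,0,0]],[-1,[0,0,-4],[0,0,0]],[-1,[0,-3,-4],[0,0,0]],[-1,[-4,-2,-4],[0,0,0]],[-1,[-4,0,-3],[0,0,0]],[-1,[-4,0,0],[0,0,0]],[-1,[-4,0,0],[0,0,0]],[-1,[0,0,0],[0,0,0]]]'

```text
t: 12.65
position: [279.9, -199.6, 235.9]
ee_rot: [0.838, 0.546, -0.001, 0.001]
contact_force: [0.3, 2.0, -0.4]
grip_width: 0.0
```

```bash
python3 look.py 5
```

```text
t 12.65 p [ 279.9 -199.6  235.9] phi 195.5 r 271.0 psi+180 336.13419160548574 q6 -0.23 F [ 0.3  2.  -0.4]
peg 324.7 140.3 15 [671.  -50.7] 150.8 30.4
peg 369.5 140.5 16 [ 670.4 -203.8] 150.5 -30.7
peg 301.6 178.4 13 [538.7  27.8] 154.8 90.8
peg 392.5 179.0 14 [ 536.4 -278.8] 151.9 -91.7
peg 324.1 217.6 9 [406.  -47.5] 156.7 149.5
peg 369.6 218.1 11 [ 404. -199.] 154.7 -152.3
[([310.0, 162.4, 336.8, 192.4], 0.7), ([299.8, 134.6, 396.7, 229.0], 0.56)] [{'centre': [322.5, 174.7], 'conf': 0.59}]
[([331.2, 204.0, 358.3, 230.5], 0.84), ([436.1, 313.5, 472.3, 351.2], 0.77), ([316.6, 194.7, 421.0, 292.1], 0.44)] [{'centre': [346.6, 203.4], 'conf': 0.69}]
```

View pics/c5.png

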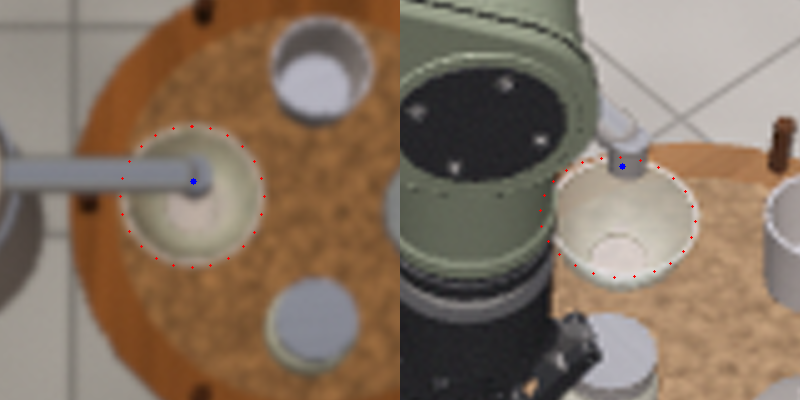

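The top panel shows the bowl rim coinciding with the predicted ring under the spout, and in the side panel both rim and spout tip sit 4–6 px right of prediction together, so the bowl is central. Everything stands upright. Next is the dome at about (535,138).

carry_out --series '[[-1,[0,0,-3.2],[0,0,0]],[-1,[0,0,-3.2],[0,0,0]],[-1,[4.12,0.96,0],[0,0,0]],[-1,[4.12,0.96,0],[0,0,0]],[-1,[4.12,0.96,0],[0,0,0]],[-1,[4.12,0.96,0],[0,0,0]],[-1,[4.12,0.96,0],[0,0,0]],[-1,[4.12,0.96,0],[0,0,0]],[-1,[4.12,0.96,0],[0,0,0]],[-1,[4.12,0.96,0],[0,0,0]],[-1,[4.12,0.96,0],[0,0,0]],[-1,[4.12,0.96,0],[0,0,0]],[-1,[0,0,0],[0,0,0]],[-1,[0,0,0],[0,0,0]]]'

```text
t: 14.35
position: [533.5, 145.8, 298.7]
ee_rot: [0.835, 0.55, -0.001, -0.0]
contact_force: [-0.2, -0.6, 0.1]
grip_width: -0.2
```

```bash
python3 - <<'E'
from st import *
st(); im,d=arm.snapshot("side"); print(arm.spot_point("side","dome_top")[:2]); cv2.imwrite("pics/s6.png",cv2.resize(im[90:250,240:400,::-1],(600,600),interpolation=cv2.INTER_CUBIC))
c,f=cal("side"); v,u=np.mgrid[0:400,0:640]
P=(np.stack([(u-c["cx"])/f*d,-(v-c["cy"])/f*d,-d,np.ones_like(d)],-1)@np.array(c["cam_to_world"]).T)[...,:3]
h=P[120:220,270:350].reshape(-1,3); 
h=h[(h[:,2]>215)&(h[:,2]<242)&(np.hypot(h[:,0]-535,h[:,1]-138)<60)]
from scipy.optimize import least_squares
# circle fit by slice at z~222
A=np.c_[2*h[:,:2],np.ones(len(h))]
for lo in(215,220,225,230):
    m=(h[:,2]>lo)&(h[:,2]<lo+5); 
    if m.sum()>10:
        x=np.linalg.lstsq(A[m],(h[m,:2]**2).sum(1),rcond=None)[0]; print(lo,m.sum(),x[:2],np.sqrt(x[2]+x[0]**2+x[1]**2))
E
```

```text
t 14.35 p [533.5 145.8 298.7] phi 91.6 r 272.9 psi+180 336.7995407841401 q6 0.65 F [-0.2 -0.6  0.1]
[{'centre': [305.5, 145.5], 'conf': 0.71}, {'centre': [345.4, 203.1], 'conf': 0.4}]
215 51 [536.27230419 136.61003041] 39.93565687688663
220 59 [535.39410346 136.17849635] 37.36255856057208
225 79 [536.70899628 135.91449972] 33.518830686527124
230 129 [535.67038473 135.83802459] 27.536757973039943
```

View pics/s6.png

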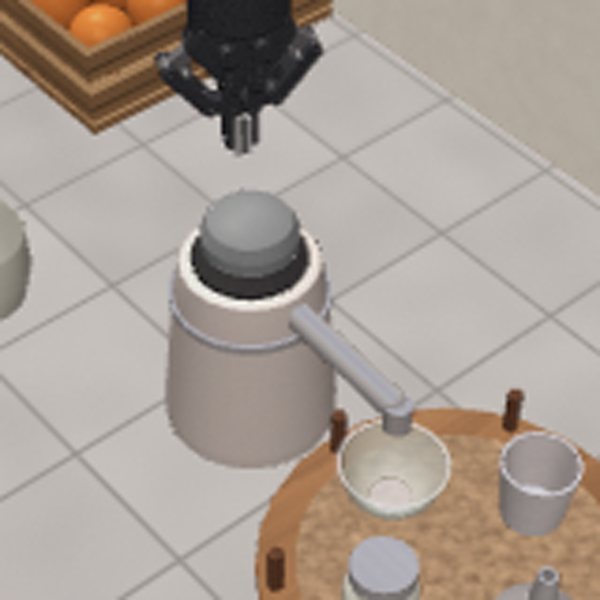

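The side crop shows the gripper tip just above the grey dome (dome top at about (248,195)), and the bowl centrally below the spout. I'll shift about 9 mm onto the dome's axis and press slowly.

carry_out --series '[[-1,[-0.75,0.54,2],[0,0,0]],[-1,[0,0,2],[0,0,0]],[-1,[0,0,1.2],[0,0,0]],[-1,[0,0,0.3],[0,0,0]],[-1,[0,0,0.3],[0,0,0]],[-1,[0,0,0.3],[0,0,0]],[-1,[0,0,0.2],[0,0,0]],[-1,[0,0,0],[0,0,0]],[-1,[0,0,0],[0,0,0]]]'

```text
t: 15.35
position: [536.2, 135.0, 237.3]
ee_rot: [0.836, 0.549, 0.001, 0.0]
contact_force: [0.1, -0.5, 3.3]
grip_width: 0.2
```

carry_out --series '[[-1,[0,0,0.25],[0,0,0]],[-1,[0,0,0.25],[0,0,0]],[-1,[0,0,0.2],[0,0,0]],[-1,[0,0,0],[0,0,0]]]'

```text
t: 15.75
position: [536.3, 135.0, 230.0]
ee_rot: [0.836, 0.549, 0.001, 0.0]
contact_force: [0.5, -0.5, 5.3]
grip_width: 0.1
```

carry_out --series '[[-1,[0,0,0.1],[0,0,0]],[-1,[0,0,0.1],[0,0,0]],[-1,[0,0,0],[0,0,0]],[-1,[0,0,0],[0,0,0]]]'

```text
t: 16.15
position: [536.3, 135.0, 229.5]
ee_rot: [0.836, 0.549, 0.001, 0.0]
contact_force: [-1.7, -1.6, 11.2]
grip_width: -0.2
```

carry_out --series '[[-1,[0,0,0.1],[0,0,0]],[-1,[0,0,0],[0,0,0]],[-1,[0,0,0],[0,0,0]]]'

```text
t: 16.45
position: [536.4, 135.0, 229.5]
ee_rot: [0.836, 0.549, 0.002, 0.001]
contact_force: [-4.2, -1.0, 15.6]
grip_width: -0.1
```

carry_out --series '[[-1,[0,0,-0.5],[0,0,0]],[-1,[0,0,-0.7],[0,0,0]],[-1,[0,0,-2],[0,0,0]],[-1,[0,0,-4],[0,0,0]],[-1,[0,0,-4],[0,0,0]],[-1,[-4,-3,0],[0,0,0]],[-1,[-4,-4,0],[0,0,0]],[-1,[-3,-4,0],[0,0,0]],[-1,[0,-4,0],[0,0,0]],[-1,[0,-4,0],[0,0,0]],[-1,[0,0,0],[0,0,0]],[-1,[0,0,0],[0,0,0]]]'

```text
t: 17.65
position: [323.6, 112.1, 338.5]
ee_rot: [0.835, 0.549, 0.0, 0.0]
contact_force: [0.2, 0.1, 0.4]
grip_width: -0.3
```

```bash
python3 - <<'E'
from st import *
im,d=arm.snapshot("side"); c,f=cal("side"); v,u=np.mgrid[0:400,0:640]
P=(np.stack([(u-c["cx"])/f*d,-(v-c["cy"])/f*d,-d,np.ones_like(d)],-1)@np.array(c["cam_to_world"]).T)[...,:3]
h=P.reshape(-1,3); h=h[np.hypot(h[:,0]-535.5,h[:,1]-137)<12]; print("dome z",np.percentile(h[:,2],[10,50,90]),len(h))
E
python3 look.py 7
```

```text
dome z [235.83427051 238.018431   239.68580355] 34
t 17.7 p [324.3 112.  338.5] phi 132.2 r 322.6 psi+180 336.60910414186765 q6 0.71 F [0.7 0.9 0.6]
peg 324.7 140.3 15 [671.  -50.7] 150.8 30.4
peg 369.6 140.4 17 [ 670.9 -204.1] 151.1 -30.7
peg 301.5 178.5 12 [538.3  28.2] 155.2 91.0
peg 392.5 179.0 14 [ 536.4 -278.8] 151.9 -91.7
peg 324.0 217.5 10 [406.2 -47.1] 156.7 149.3
peg 369.8 218.0 12 [ 404.4 -199.7] 154.8 -152.0
[([305.8, 164.9, 336.5, 190.1], 0.68), ([444.1, 178.2, 469.2, 203.8], 0.56)] [{'centre': [326.1, 174.4], 'conf': 0.85}]
[([435.5, 313.5, 471.2, 352.0], 0.92), ([328.7, 204.1, 359.5, 231.5], 0.77), ([285.2, 138.4, 348.7, 211.2], 0.39)] [{'centre': [344.8, 203.0], 'conf': 0.86}]
```

View pics/c7.png

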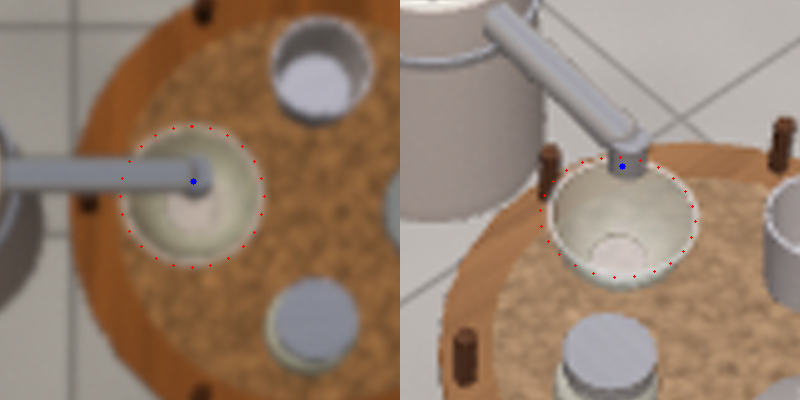

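The dome is back up and the bowl lies centrally under the spout: its rim-to-spout offset matches the centred prediction within about 2 mm in both views. The arm is clear of everything.

```bash
python3 -c "
from workcell import arm
print(arm.job_done())"
```

```text
the job is handed in; nothing more can be done
None
```

The glass bowl now stands centrally under the juicer's spout. After that, the dome was pressed fully down and sprang back up. I handed the job in at about 18 s of the 70 s allowed.

- **Turning the carousel:** I pushed one rim peg with the shut fingers and turned the top about 118° clockwise. The pictures showed no contact between the arm and the bowl, cup, funnel or jar, and nothing shifted or tipped. The jug was left alone.
- **Bowl position:** After the press, the bowl's rim and the spout lined up within about 2 mm in both camera views. The pegs had not moved during the press. An earlier reading disagreed by a few mm; I put it down to the slanted view of the spout's upper end.
- **Dome press:** The fingers stopped at 229.5 mm height while the force rose past 7 N to about 16 N, so the dome was at the bottom of its travel. Afterwards depth readings on the top of the dome went up to about 240 mm, its "up" height.
- **Hand-in:** The arm was clear of everything. The detector's own guesses for the dome's position were up to 13 mm off, so I used the depth measurement instead.

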